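# Reset the red key switch and take its key out

### The arm

A 6-joint arm with a two-finger parallel gripper is mounted at the origin on a cart in front of the work surface, level with it; the furniture and walls round the work are solid. World frame = base frame: x ahead of the robot, y to its left, z up, the work surface at z = 0. Lengths are in mm, angles in rad, forces in N, time in s.
With the tool pointing down it reaches from about 250 to 775 mm from the base axis. Payload 8.9 kg.
Tool frame: the origin (TCP) lies at the very end of the fingers, on their centre line; the grasp point (between the pads) lies 19 mm behind it; z points along the fingers, y is the line along which they close (so a half turn about z gives the same grasp; the last joint's range is limited). The gripper opens to 85 mm and grips with 20 to 120 N. Pads are 22 mm wide; open, the fingers measure 114 mm over their backs; the gripper's body (76 mm by 85 mm) begins 54 mm behind the grasp point. The pads swing forward as they close: fully open they stand 13 mm farther back than shut.
Start: joints at [-1.485, 0.291, -0.153, 1.127, 0, 1.431], TCP at [117.03, -511.789, 208.305] pointing down, gripper open.
Joint ranges: [-2.52, 2.52], [-0.91, 1.74], [-1.3, 1.37], [-1.96, 2.02], [-1.52, 1.47], [-3.14, 3.14]. Speed limits (rad/s): [2.22, 2.22, 2.79, 3.14, 3.14, 3.14].

### API

Orientations are given as a unit quaternion [w, x, y, z].
In Python, from station import manip gives the robot as it stands.
- The arm moves only by the tool arm_command, never from a script. Its arguments are lists of equal length, an entry for each row: "twist": the turn, a rotation vector about the tool's x, y, z in degrees, a list of three; "travel": the shift along the tool's x, y, z in m, a list of three; "fingers": the finger opening in m, from 0 to 0.0854. A call has 1 to 10 rows; each row shifts and turns the commanded pose from where the row before left it, along the tool's axes as they then stand; what a row does not reach is not made up. A row lasts 1/8 s, in which the tool goes at most 62.5 mm and 10.7 degrees, less where a joint would pass 70% of its speed; a pose out of reach is approached as far as the arm can. A call with a gripper value outside its range is refused whole. The fingers move at their own pace and stop on an object; the grip force is fixed at half the most. Time passes only in rows, so rows that do not move let the fingers close. It gives the time, the measured TCP pose, the force, the opening and the grip force at its end, in the units of the state.
- manip.sense(): the state, without advancing time (a new reading comes with each control period).
- manip.read_camera(name): name is "scene" or "top" or "wrist"; returns the picture (420x560x3 uint8, red, green, blue); there is no depth.
- manip.calibration(name): a dict with "mtx" (3x3 intrinsics, pixels), "eye" and "rotation" of the camera in the world; the wrist camera has in their place "T_tool_cam" (4x4, takes a point from camera to tool coordinates, whose origin is the TCP and whose axes are the flange's). Camera axes: x right, y down, z forward; pixel columns grow to the right and rows downward; lengths in mm; the calibration is good to about 2 mm. A picture is of the moment at which its call begins: read the wrist's pose just before it. calibration takes no time and is no camera call.
- manip.job_done(): hands the job in; it is judged then, once.
The state is a dict: "time_s": time; "joint_positions": joint angles; "qvel": joint speeds; "joint_torque": joint torques, N m; "tool_pos": TCP position; "orientation": TCP orientation; "force": force on the tool from outside, world axes, zero at the start; "ft_torque": the same for the moment, N m; "opening": finger opening in mm; "grip_force": force on a finger pad.
Only numpy, scipy, OpenCV 4.12 (cv2) and the standard library are available. Lean on these libraries where they do the work, as an engineer would, in place of code of your own. Each camera call takes 0.05 s, during which the arm holds its last target. There are 200 camera calls.

### The job

Turn the red-headed key clockwise in its lock all the way to its stop, turn it back to the white marks where it came from, then pull it straight up out of the lock and put it, steel end down, in the blue pot. Leave the blue-headed key alone.

Things in the scene. Friction and masses are not known exactly. Their poses are not given: they have to be found in the camera images.
- red_key: Key with a flat red plastic head, 64 mm long, 60 g, at first upright in its lock, its end 28 mm above the plywood board (top 118 mm high). Origin: centre of the lower steel end; z up the shank, which is the lock's axis. Head 34 mm wide along x, 10 mm thick along y, z 32 to 64 mm. Steel shank 8 mm thick, 18 mm collar at z 22 to 27 mm; at the end a cross bar 20 mm along x, 5 mm thick, 12 mm high.
- red_cyl (a joint): Lock of the red key, in a fixed yellow box 92 mm square, 48 mm high. Rad, 0 at the start, growing clockwise seen from above to a stop at 1.31; friction 0.04 N m, stays where left, 0.1 rad and 1 mm of play. Head in line with the white marks at 0, the green marks at the stop. The key comes out freely (20 mm straight up) only within 10 degrees of 0: else its bar catches under the face.
- key_pot: Open round blue pot, fixed to the plywood board that lies on the valves (board top at height 118 mm). Origin: centre of its underside, z up. Outside diameter 56 mm at the rim, rim 40 mm high, inside diameter 46 mm or more, inner floor 5 mm above the board. The key, let go in it steel end down, stands or leans with its head above the rim.
- blue_head (a point): Side edge of the blue key's head, 17 mm from its axis and 48 mm above its steel end. That key is equal to the red one but for its colour and stands in a second, equal yellow box; it must be left alone.

How it is judged:
By the outcome, as a careful person would: the job done as asked, in the order asked, and still so for the second after the job is handed in, with the robot touching nothing.
It also fails if it takes over 48 s, if anything falls off the work surface, if the arm or the gripper's body presses on something with over 40 N, if the wrist force passes 120 N, or if a joint passes its speed limit or range.

## Working session

There is one attempt and no reset: what is moved stays moved. The work goes in short steps, Python scripts to look and compute and a tool call to move; the robot and the scene stay as the last step left them, time stands still between calls to the robot, and variables do not carry over. Pictures are saved under pics/ and viewed, at most 12 in all, crops included, and the job is handed in when it is done.

Besides the shell and the picture viewer there is one more tool, called after "Emit:" in YAML: its name, and indented under it one key for each argument. arm_command: Moves the arm, as the interface text tells. Its arguments: {"type":"object","properties":{"twist":{"type":"array","items":{"type":"array","items":{"type":"number"}}},"travel":{"type":"array","items":{"type":"array","items":{"type":"number"}}},"fingers":{"type":"array","items":{"type":"number"}}},"required":["twist","travel","fingers"]}

```bash
mkdir -p pics; ls; python3 - <<'E'
from station import manip
import cv2,numpy as np
s=manip.sense();print(s)
for n in ["scene","top","wrist"]:
    im=manip.read_camera(n);cv2.imwrite(f"pics/a_{n}.png",im[:,:,::-1])
    print(n,manip.calibration(n))
E
```

```text
pics
{'time_s': 0.0, 'joint_positions': array([-1.48529132e+00,  2.91239345e-01, -1.54089219e-01,  1.12668853e+00,
       -3.04414751e-05,  1.43150228e+00]), 'qvel': array([ 0.00107982, -0.00082833,  0.0011823 , -0.00091594,  0.00051675,
        0.00035827]), 'joint_torque': array([ 1.74258171e-04, -5.37134957e+01,  3.31372368e+01,  1.59360375e-02,
       -1.63975169e-04, -8.17037318e-06]), 'tool_pos': array([ 116.98642169, -511.34842868,  207.76742747]), 'orientation': array([-6.10572237e-04,  9.93689634e-01,  1.12162998e-01,  1.19876619e-06]), 'force': array([ 0.39374449,  0.20509613, -0.70044779]), 'ft_torque': array([0.03738171, 0.03758749, 0.02928676]), 'grip_force': 0.0, 'opening': 85.36974753758452}
scene {'mtx': array([[543.83056965,   0.        , 278.5435351 ],
       [  0.        , 543.83056965, 205.63053384],
       [  0.        ,   0.        ,   1.        ]]), 'eye': array([-15.30147624, 697.10636699, 722.5936476 ]), 'rotation': array([ 0.17134107, -0.30202915,  0.81050328, -0.47170442])}
top {'mtx': array([[383.33751244,   0.        , 281.31145857],
       [  0.        , 383.33751244, 210.84740659],
       [  0.        ,   0.        ,   1.        ]]), 'eye': array([ 400.25656415,   -1.80177797, 1025.03163203]), 'rotation': array([ 0.05674177, -0.69981497,  0.71034616, -0.04947449])}
wrist {'mtx': array([[359.36654309,   0.        , 284.07958241],
       [  0.        , 359.36654309, 212.70243932],
       [  0.        ,   0.        ,   1.        ]]), 'T_tool_cam': array([[ 1.97768262e-04, -9.63791146e-01, -2.66658186e-01,
         6.60019856e+01],
       [ 9.99999182e-01, -1.46404672e-04,  1.27080902e-03,
         1.10249737e+00],
       [-1.26383448e-03, -2.66658219e-01,  9.63790328e-01,
        -1.67382265e+02],
       [ 0.00000000e+00,  0.00000000e+00,  0.00000000e+00,
         1.00000000e+00]])}
```

View pics/a_top.png

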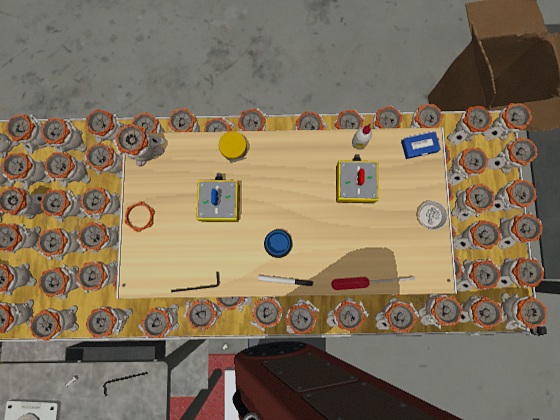

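View pics/a_scene.png

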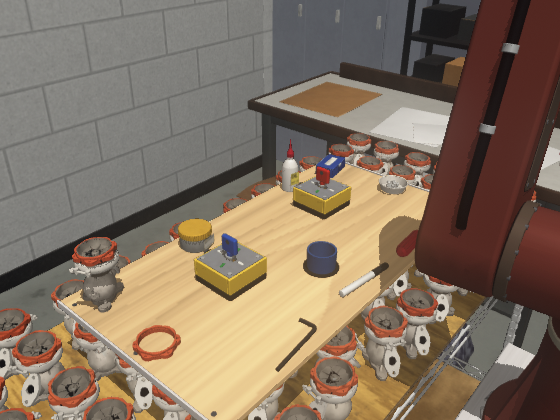

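The top view shows the red key at about (361,177), the blue key at about (215,197) and the pot at about (278,243). I'll enlarge the red lock and the pot.

```bash
cat > h.py <<'E'
from station import manip
import cv2,numpy as np
from scipy.spatial.transform import Rotation as R
def Rq(q): return R.from_quat([q[1],q[2],q[3],q[0]]).as_matrix()
def cam(n,s=None):
    c=manip.calibration(n)
    if n=="wrist":
        Rt=Rq(s["orientation"]);T=c["T_tool_cam"]
        return c["mtx"],Rt@T[:3,3]+s["tool_pos"],Rt@T[:3,:3]
    return c["mtx"],c["eye"],Rq(c["rotation"])
def back(C,uv,z):
    K,e,Rm=C;d=Rm@np.linalg.solve(K,[uv[0],uv[1],1]);return e+d*(z-e[2])/d[2]
def proj(C,p):
    K,e,Rm=C;q=K@(Rm.T@(np.array(p)-e));return q[:2]/q[2]
E
python3 - <<'E'
from h import *
im=cv2.imread("pics/a_top.png")
a=cv2.resize(im[150:210,325:393],None,fx=8,fy=8,interpolation=cv2.INTER_CUBIC)[:, :400+144]
b=cv2.resize(im[222:262,258:298],None,fx=6,fy=6,interpolation=cv2.INTER_CUBIC)
o=np.zeros((480,790,3),np.uint8);o[:a.shape[0],:a.shape[1]]=a;o[:240,550:]=b
cv2.imwrite("pics/b.png",o)
C=cam("top")
for n,uv,z in [("pot rim",(278,243),158),("redtop",(361,177),205),("bluetop",(215,197),205)]: print(n,back(C,uv,z))
print([back(C,p,166) for p in [(338,162),(378,162),(378,202),(338,202)]])
E
```

```text
pot rim [458.33474761  14.7199246  158.        ]
redtop [ 596.68526659 -169.61123243  205.        ]
bluetop [557.36653665 149.88941667 205.        ]
[array([ 642.37382405, -126.25919957,  166.        ]), array([ 640.78079721, -218.26833221,  166.        ]), array([ 547.29296616, -213.42878471,  166.        ]), array([ 548.74842133, -122.87022746,  166.        ])]
```

View pics/b.png

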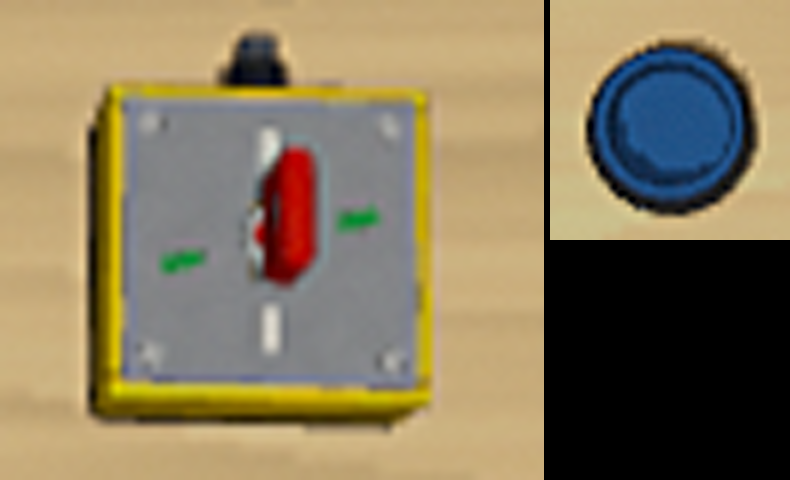

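The crop shows the white marks at about (270,145) and (270,330), which puts the lock centre near (358.8,180) in the full picture. The green marks are at (358,220) and (183,262), so clockwise is towards the right. The pot centre is at about (278,242.5). The last joint's range means I have to take the half-turned grasp (tool x towards the robot).

Emit:
arm_command:
  twist:
    - [0,0,0]
    - [0,0,0]
    - [0,0,0]
    - [0,0,0]
    - [0,0,0]
    - [0,0,0]
    - [0,0,0]
    - [0,0,0]
    - [0,0,0]
    - [0,0,0]
  travel:
    - [0.045,-0.018,-0.025]
    - [0.055,-0.023,-0.016]
    - [0.055,-0.023,-0.016]
    - [0.055,-0.023,-0.016]
    - [0.055,-0.023,-0.016]
    - [0.055,-0.023,-0.003]
    - [0.055,-0.023,0]
    - [0.055,-0.023,0]
    - [0.055,-0.023,0]
    - [0.055,-0.022,0]
  fingers: [0.04,0.04,0.04,0.04,0.04,0.04,0.04,0.04,0.04,0.04]

```text
time_s: 1.4
tool_pos: [594.9, -171.6, 300.1]
orientation: [0.0, 0.994, 0.112, -0.0]
force: [-0.1, -1.9, 0.0]
opening: 39.8
grip_force: 0.0
```

Emit:
arm_command:
  twist:
    - [0,0,-10.5]
    - [0,0,-10.5]
    - [0,0,-10.5]
    - [0,0,-10.5]
    - [0,0,-10.5]
    - [0,0,-10.5]
    - [0,0,-10.5]
    - [0,0,-10.5]
  travel:
    - [0,0,0]
    - [0,0,0]
    - [0,0,0]
    - [0,0,0]
    - [0,0,0]
    - [0,0,0]
    - [0,0,0]
    - [0,0,0]
  fingers: [0.04,0.04,0.04,0.04,0.04,0.04,0.04,0.04]

```text
time_s: 2.4
tool_pos: [593.4, -173.0, 299.9]
orientation: [-0.0, 0.661, 0.75, -0.0]
force: [0.4, -0.8, 1.1]
opening: 40.0
grip_force: 0.0
```

Emit:
arm_command:
  twist:
    - [0,0,-10.5]
    - [0,0,-10.5]
    - [0,0,-10.5]
    - [0,0,-10.5]
    - [0,0,-10.5]
    - [0,0,-10.5]
    - [0,0,-10.5]
    - [0,0,-10.5]
  travel:
    - [0,0,0]
    - [0,0,0]
    - [0,0,0]
    - [0,0,0]
    - [0,0,0]
    - [0,0,0]
    - [0,0,0]
    - [0,0,0]
  fingers: [0.04,0.04,0.04,0.04,0.04,0.04,0.04,0.04]

```text
time_s: 3.4
tool_pos: [593.4, -173.0, 299.9]
orientation: [-0.0, -0.011, 1.0, 0.0]
force: [0.1, -0.5, 0.1]
opening: 40.2
grip_force: 0.0
```

```bash
python3 - <<'E'
from h import *
import pickle
s=manip.sense();im=manip.read_camera("wrist");cv2.imwrite("pics/c.png",im[:,:,::-1]);pickle.dump(s,open("c.pkl","wb"))
print(s["tool_pos"],Rq(s["orientation"]),s["joint_positions"],s["opening"])
C=cam("top");o=lambda u,v,z:back(C,(325+u/8,150+v/8),z)
w1,w2,g1,g2=o(270,145,166),o(270,330,166),o(358,220,166),o(183,262,166)
print((w1+w2)/2,(g1+g2)/2,np.degrees(np.arctan2(*(w1-w2)[[1,0]])),np.degrees(np.arctan2(*(g1-g2)[[1,0]])))
print("pot",back(C,(277.8,242.4),158), "bottle",back(C,(360,145),118),back(C,(367,128),220))
W=cam("wrist",s);print(proj(W,[*((w1+w2)/2)[:2],166]))
E
```

```text
[ 593.37975944 -173.00335556  299.93110915] [[-9.99770603e-01 -2.14079511e-02 -6.64048738e-04]
 [-2.14081317e-02  9.99770784e-01  2.66042358e-04]
 [ 6.58201106e-04  2.80197372e-04 -9.99999744e-01]] [-4.01903596e-01  4.55380819e-01  3.28587081e-01  1.44471779e+00
 -1.49130062e-05 -4.23313271e-01] 40.22060021933091
[ 599.93525176 -172.17450707  166.        ] [ 598.787088   -172.28439016  166.        ] -2.535257804652104 -77.21366641172786
pot [459.69548464  15.15459419 158.        ] bottle [ 697.92525643 -188.59804531  118.        ] [ 702.8161453  -184.61439767  220.        ]
[286.83573956 203.75537809]
```

View pics/c.png

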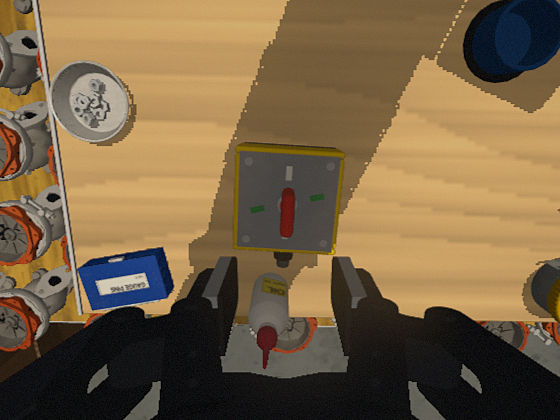

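The wrist view shows the red head at about (287,213). The green marks are at (317,198) and (257,210), with their centre at (287,204), within 1 px of where the top camera's lock centre projects. I'll align and go down.

Emit:
arm_command:
  twist:
    - [0,0,3.7]
    - [0,0,0]
    - [0,0,0]
    - [0,0,0]
    - [0,0,0]
    - [0,0,0]
    - [0,0,0]
  travel:
    - [-0.0061,0.0007,0]
    - [0,0,0.03]
    - [0,0,0.03]
    - [0,0,0.03]
    - [0,0,0.02]
    - [0,0,0.01]
    - [0,0,0]
  fingers: [0.04,0.04,0.04,0.04,0.04,0.04,0.04]

```text
time_s: 4.32
tool_pos: [599.3, -172.1, 179.9]
orientation: [-0.0, 0.025, 1.0, 0.0]
force: [0.5, -0.5, -0.5]
opening: 40.3
grip_force: 0.0
```

```bash
python3 - <<'E'
from h import *
s=manip.sense();im=manip.read_camera("wrist")
cv2.imwrite("pics/d.png",cv2.resize(im[180:420,150:430],None,fx=2,fy=2,interpolation=cv2.INTER_CUBIC)[:,:,::-1])
print(s["tool_pos"],s["force"],s["opening"])
W=cam("wrist",s)
for z in (166,210): print(z,proj(W,[599.5,-172.2,z]))
E
```

```text
[ 599.31833349 -172.14707599  179.93618304] [ 0.53370245 -0.5018663  -0.46338615] 40.320526840261714
166 [287.08725704 245.94072541]
210 [287.83018812 283.16313168]
```

View pics/d.png

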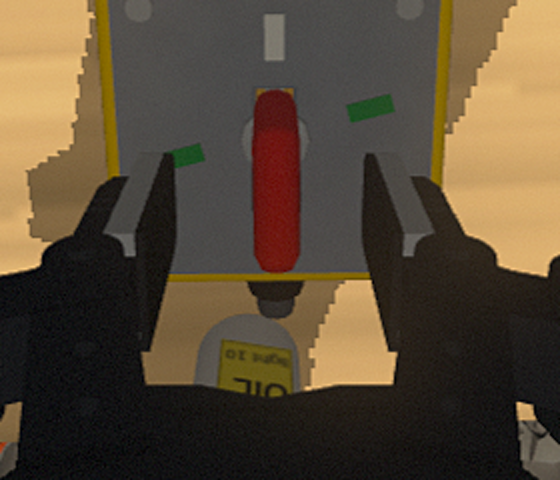

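The head is straight and centred at column 288, with the white mark at 287 and the lock axis predicted at 287. Closing.

Emit:
arm_command:
  twist:
    - [0,0,0]
    - [0,0,0]
    - [0,0,0]
    - [0,0,0]
    - [0,0,0]
    - [0,0,0]
    - [0,0,0]
  travel:
    - [0,0,0]
    - [0,0,0]
    - [0,0,0]
    - [0,0,0]
    - [0,0,0]
    - [0,0,0]
    - [0,0,0]
  fingers: [0.02,0,0,0,0,0,0]

```text
time_s: 5.25
tool_pos: [600.2, -172.0, 181.4]
orientation: [0.001, 0.025, 1.0, 0.0]
force: [0.1, 2.4, 5.3]
opening: 7.6
grip_force: 59.0
```

```bash
cat > st.py <<'E'
from h import *
s=manip.sense();Rm=Rq(s["orientation"])
print(s["time_s"],s["tool_pos"].round(1),"yawline",round(float(np.degrees(np.arctan2(-Rm[1,0],-Rm[0,0]))),2),s["force"].round(1),s["ft_torque"].round(3),s["opening"],s["grip_force"],s["joint_positions"].round(2))
E
python3 st.py
```

```text
5.25 [ 600.2 -172.   181.4] yawline -2.81 [0.1 2.4 5.3] [ 0.576  0.065 -0.058] 7.587674519011895 59.04047745745629 [-0.4   0.49  0.08  1.16  0.   -0.35]
```

Emit:
arm_command:
  twist:
    - [0,0,4]
    - [0,0,8]
    - [0,0,8]
    - [0,0,8]
    - [0,0,8]
    - [0,0,8]
    - [0,0,8]
    - [0,0,8]
    - [0,0,8]
    - [0,0,4]
  travel:
    - [0,0,0]
    - [0,0,0]
    - [0,0,0]
    - [0,0,0]
    - [0,0,0]
    - [0,0,0]
    - [0,0,0]
    - [0,0,0]
    - [0,0,0]
    - [0,0,0]
  fingers: [0,0,0,0,0,0,0,0,0,0]

```text
time_s: 6.5
tool_pos: [599.7, -171.9, 181.4]
orientation: [0.0, 0.609, 0.793, 0.0]
force: [-2.1, 2.9, 7.4]
opening: 7.6
grip_force: 59.2
```

```bash
python3 st.py
```

```text
6.5 [ 599.7 -171.9  181.4] yawline -75.0 [-2.1  2.9  7.4] [0.7   0.587 0.022] 7.560241340427363 59.223021268844604 [-0.4   0.49  0.08  1.16  0.    0.91]
```

Emit:
arm_command:
  twist:
    - [0,0,3]
    - [0,0,0]
  travel:
    - [0,0,0]
    - [0,0,0]
  fingers: [0,0]

```text
time_s: 6.75
tool_pos: [599.7, -171.9, 181.4]
orientation: [0.0, 0.628, 0.778, 0.0]
force: [-2.6, 3.7, 6.8]
opening: 7.6
grip_force: 59.2
```

```bash
python3 st.py
```

```text
6.75 [ 599.7 -171.9  181.4] yawline -77.85 [-2.6  3.7  6.8] [ 0.762  0.558 -0.031] 7.581202206803172 59.210341572761536 [-0.4   0.49  0.08  1.16  0.    0.96]
```

Emit:
arm_command:
  twist:
    - [0,0,3]
    - [0,0,0]
  travel:
    - [0,0,0]
    - [0,0,0]
  fingers: [0,0]

```text
time_s: 7.0
tool_pos: [599.8, -171.9, 181.4]
orientation: [0.0, 0.648, 0.761, 0.0]
force: [-2.7, 2.7, 6.7]
opening: 7.9
grip_force: 59.2
```

```bash
python3 st.py
```

```text
7.0 [ 599.8 -171.9  181.4] yawline -80.84 [-2.7  2.7  6.7] [0.7   0.511 0.101] 7.937228891468194 59.21406805515289 [-0.4   0.49  0.08  1.16  0.    1.01]
```

Emit:
arm_command:
  twist:
    - [0,0,3]
    - [0,0,0]
  travel:
    - [0,0,0]
    - [0,0,0]
  fingers: [0,0]

```text
time_s: 7.25
tool_pos: [599.8, -172.0, 181.4]
orientation: [0.0, 0.668, 0.744, 0.0]
force: [-0.6, 2.5, 7.6]
opening: 7.5
grip_force: 59.2
```

```bash
python3 st.py
```

```text
7.25 [ 599.8 -172.   181.4] yawline -83.85 [-0.6  2.5  7.6] [0.573 0.467 0.01 ] 7.532917976931414 59.16990280151367 [-0.4   0.49  0.08  1.16  0.    1.07]
```

Emit:
arm_command:
  twist:
    - [0,0,3]
    - [0,0,0]
  travel:
    - [0,0,0]
    - [0,0,0]
  fingers: [0,0]

```text
time_s: 7.5
tool_pos: [599.8, -172.0, 181.4]
orientation: [0.0, 0.687, 0.726, 0.0]
force: [-1.6, 2.7, 7.0]
opening: 7.6
grip_force: 59.3
```

```bash
python3 st.py;python3 - <<'E'
from h import *
im=manip.read_camera("wrist")
cv2.imwrite("pics/e.png",cv2.resize(im[180:420,150:430],None,fx=2,fy=2,interpolation=cv2.INTER_CUBIC)[:,:,::-1])
E
python3 st.py
```

```text
7.5 [ 599.8 -172.   181.4] yawline -86.83 [-1.6  2.7  7. ] [0.544 0.484 0.259] 7.573598160769711 59.303210377693176 [-0.4   0.49  0.08  1.16  0.    1.12]
7.55 [ 599.8 -172.   181.4] yawline -86.8 [-1.4  2.4  6.9] [0.602 0.502 0.271] 7.952304623359791 59.30871784687042 [-0.4   0.49  0.08  1.16  0.    1.12]
```

View pics/e.png

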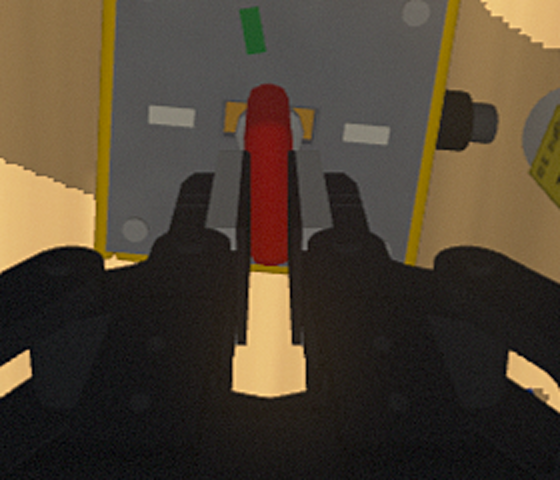

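The head has turned with the tool and is a few degrees past the green mark at (252,30). The torque has risen to 0.26 N m, so the key is at the stop. I'll press slightly more to confirm.

Emit:
arm_command:
  twist:
    - [0,0,2]
    - [0,0,0]
    - [0,0,0]
  travel:
    - [0,0,0]
    - [0,0,0]
    - [0,0,0]
  fingers: [0,0,0]

```text
time_s: 7.92
tool_pos: [599.8, -172.0, 181.4]
orientation: [0.0, 0.699, 0.715, 0.0]
force: [-1.9, 2.6, 7.3]
opening: 7.9
grip_force: 59.5
```

```bash
python3 st.py
```

```text
7.925 [ 599.8 -172.   181.4] yawline -88.77 [-1.9  2.6  7.3] [0.62  0.491 0.443] 7.899161433527188 59.5475311113114 [-0.4   0.49  0.08  1.16  0.    1.15]
```

The stop is confirmed: torque keeps climbing to 0.44 N m. Now I'll turn back, going past the marks by about the play so the cylinder itself gets to 0.

Emit:
arm_command:
  twist:
    - [0,0,-5]
    - [0,0,-9]
    - [0,0,-9]
    - [0,0,-9]
    - [0,0,-9]
    - [0,0,-9]
    - [0,0,-9]
    - [0,0,-9]
    - [0,0,-9]
    - [0,0,-9]
  travel:
    - [0,0,0]
    - [0,0,0]
    - [0,0,0]
    - [0,0,0]
    - [0,0,0]
    - [0,0,0]
    - [0,0,0]
    - [0,0,0]
    - [0,0,0]
    - [0,0,0]
  fingers: [0,0,0,0,0,0,0,0,0,0]

```text
time_s: 9.18
tool_pos: [600.3, -172.0, 181.4]
orientation: [0.001, 0.022, 1.0, 0.0]
force: [0.5, 2.0, 6.3]
opening: 7.5
grip_force: 59.2
```

Emit:
arm_command:
  twist:
    - [0,0,-3]
    - [0,0,-2.5]
    - [0,0,0]
    - [0,0,0]
  travel:
    - [0,0,0]
    - [0,0,0]
    - [0,0,0]
    - [0,0,0]
  fingers: [0,0,0,0]

```text
time_s: 9.68
tool_pos: [600.1, -172.1, 181.4]
orientation: [0.001, -0.023, 1.0, -0.0]
force: [-0.8, 2.3, 6.5]
opening: 7.8
grip_force: 59.2
```

```bash
python3 st.py
```

```text
9.675 [ 600.1 -172.1  181.4] yawline 2.69 [-0.8  2.3  6.5] [0.571 0.165 0.027] 7.813868102703011 59.18332049623132 [-0.4   0.49  0.08  1.16  0.   -0.44]
```

Emit:
arm_command:
  twist:
    - [0,0,-1]
    - [0,0,0]
    - [0,0,5]
    - [0,0,0]
    - [0,0,0]
    - [0,0,0]
    - [0,0,0]
  travel:
    - [0,0,0]
    - [0,0,0]
    - [0,0,0]
    - [0,0,0]
    - [0,0,-0.002]
    - [0,0,-0.003]
    - [0,0,0]
  fingers: [0,0,0,0,0,0,0]

```text
time_s: 10.55
tool_pos: [598.7, -171.7, 183.1]
orientation: [-0.002, 0.011, 1.0, 0.001]
force: [3.4, 1.4, -22.4]
opening: 7.5
grip_force: 59.9
```

```bash
python3 st.py
```

```text
10.55 [ 598.7 -171.7  183.1] yawline -1.32 [  3.4   1.4 -22.4] [ 0.253 -0.851  0.048] 7.529079824285694 59.85046988585964 [-0.4   0.5   0.09  1.17  0.   -0.37]
```

The lift is catching: force is -22 N with 1.7 mm of rise. I'll ease down and look.

Emit:
arm_command:
  twist:
    - [0,0,0]
    - [0,0,0]
  travel:
    - [0,0,0.004]
    - [0,0,0]
  fingers: [0,0]

```text
time_s: 10.8
tool_pos: [599.9, -172.4, 182.8]
orientation: [0.001, 0.011, 1.0, -0.0]
force: [-1.1, 3.2, 2.0]
opening: 7.4
grip_force: 62.7
```

```bash
python3 st.py;python3 - <<'E'
from h import *
im=manip.read_camera("wrist")
cv2.imwrite("pics/f.png",cv2.resize(im[180:420,150:430],None,fx=2,fy=2,interpolation=cv2.INTER_CUBIC)[:,:,::-1])
E
```

```text
10.8 [ 599.9 -172.4  182.8] yawline -1.32 [-1.1  3.2  2. ] [0.553 0.37  0.023] 7.384993782898114 62.74023908190429 [-0.4   0.49  0.09  1.16 -0.   -0.37]
```

View pics/f.png

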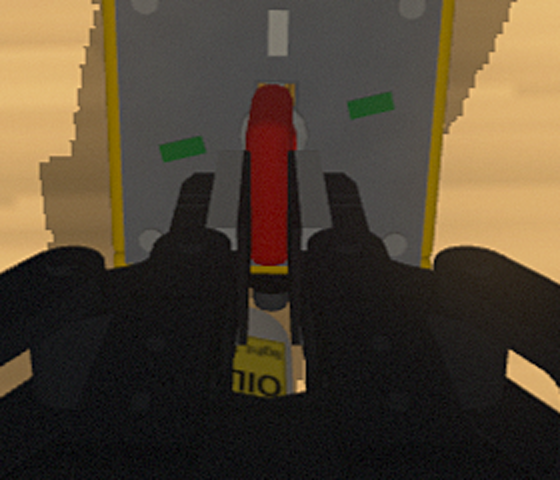

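The fixed orange slot spans columns 257–295, centred at 276, but the held head is at about 270. The gripper therefore holds the head about 1.4 mm off in tool y, so the bar rubs on the slot edge. I'll shift to centre it and lift gently.

Emit:
arm_command:
  twist:
    - [0,0,0]
    - [0,0,0]
    - [0,0,0]
    - [0,0,0]
    - [0,0,0]
  travel:
    - [0,0.0015,0]
    - [0,0,0]
    - [0,0,-0.002]
    - [0,0,-0.002]
    - [0,0,0]
  fingers: [0,0,0,0,0]

```text
time_s: 11.48
tool_pos: [598.8, -170.6, 183.4]
orientation: [-0.001, 0.012, 1.0, 0.0]
force: [1.6, -2.0, -24.3]
opening: 7.3
grip_force: 59.6
```

```bash
python3 st.py
```

```text
11.475 [ 598.8 -170.6  183.4] yawline -1.33 [  1.6  -2.  -24.3] [-0.614 -0.536 -0.014] 7.258526605158638 59.63518738746643 [-0.39  0.49  0.09  1.17 -0.   -0.37]
```

Emit:
arm_command:
  twist:
    - [0,0,0]
    - [0,0,-5]
    - [0,0,-3]
    - [0,0,0]
  travel:
    - [0,-0.0007,0.004]
    - [0,0,0]
    - [0,0,0]
    - [0,0,0]
  fingers: [0,0,0,0]

```text
time_s: 11.98
tool_pos: [600.2, -171.5, 182.9]
orientation: [0.001, -0.058, 0.998, -0.0]
force: [-2.4, 0.7, 4.3]
opening: 7.6
grip_force: 63.1
```

```bash
python3 st.py
```

```text
11.975 [ 600.2 -171.5  182.9] yawline 6.65 [-2.4  0.7  4.3] [ 0.311  0.608 -0.303] 7.588738444043211 63.091003026638646 [-0.4   0.49  0.09  1.16  0.   -0.51]
```

Emit:
arm_command:
  twist:
    - [0,0,-2]
    - [0,0,0]
  travel:
    - [0,0,0]
    - [0,0,0]
  fingers: [0,0]

```text
time_s: 12.22
tool_pos: [600.4, -171.6, 182.8]
orientation: [0.001, -0.076, 0.997, -0.0]
force: [-2.1, 2.4, 6.2]
opening: 7.3
grip_force: 63.6
```

```bash
python3 st.py
```

```text
12.225 [ 600.4 -171.6  182.8] yawline 8.69 [-2.1  2.4  6.2] [ 0.38   0.527 -0.427] 7.31580984449341 63.59471950214356 [-0.4   0.49  0.09  1.16  0.   -0.55]
```

The zero-end stop shows up too, with contact at about +3.9°, so the cylinder is surely at 0 and the key's neutral angle is about -2°. The catching must come from side load in the grasp. I'll turn to neutral, let go so the key self-centres, and look.

Emit:
arm_command:
  twist:
    - [0,0,5.4]
    - [0,0,5.4]
    - [0,0,0]
    - [0,0,0]
    - [0,0,0]
  travel:
    - [0,0,0]
    - [0,0,0]
    - [0,0,0]
    - [0,0,0]
    - [0,0,0]
  fingers: [0,0,0.02,0.025,0.025]

```text
time_s: 12.85
tool_pos: [599.8, -171.5, 181.3]
orientation: [0.0, 0.018, 1.0, -0.0]
force: [0.3, 0.5, -0.9]
opening: 25.1
grip_force: 0.0
```

```bash
python3 st.py;python3 - <<'E'
from h import *
im=manip.read_camera("wrist")
cv2.imwrite("pics/g.png",cv2.resize(im[200:350,190:380],None,fx=4,fy=4,interpolation=cv2.INTER_CUBIC)[:,:,::-1])
s=manip.sense();W=cam("wrist",s)
for p in ([0,0,166],[0,0,210],[17,0,210],[-17,0,210]): print(p,(proj(W,np.array([599.5,-172.2,0])+p)-[190,200])*4)
E
```

```text
12.85 [ 599.8 -171.5  181.3] yawline -2.05 [ 0.3  0.5 -0.9] [ 0.003 -0.031  0.049] 25.106146510897158 0.0 [-0.4   0.49  0.08  1.16  0.   -0.36]
[0, 0, 166] [383.3168344  177.65864039]
[0, 0, 210] [384.70453906 324.08450018]
[17, 0, 210] [390.07139878 466.72631789]
[-17, 0, 210] [379.00789527 172.67759431]
```

View pics/g.png

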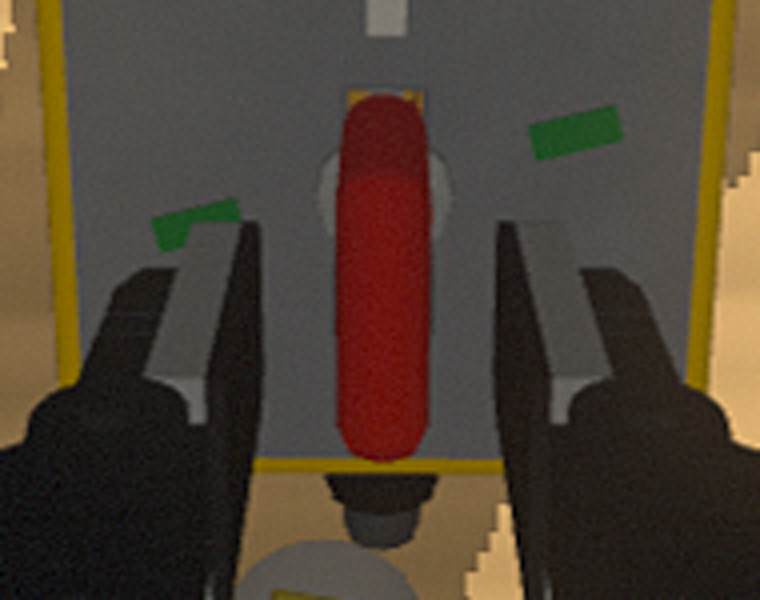

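The freed head is at column 383 and the pad mid-line at 378.5, about 0.4 mm off. The slot (348–424) is wide around the bar, so the jam came from the bending moment in the grasp. I'll re-centre, regrip and check the moments.

Emit:
arm_command:
  twist:
    - [0,0,0]
    - [0,0,0]
    - [0,0,0]
    - [0,0,0]
    - [0,0,0]
  travel:
    - [0,0.0004,0]
    - [0,0,0]
    - [0,0,0]
    - [0,0,0]
    - [0,0,0]
  fingers: [0.025,0,0,0,0]

```text
time_s: 13.52
tool_pos: [599.7, -171.0, 181.4]
orientation: [0.0, 0.018, 1.0, -0.0]
force: [-0.2, 0.4, 3.2]
opening: 7.7
grip_force: 59.3
```

```bash
python3 st.py
```

```text
13.525 [ 599.7 -171.   181.4] yawline -2.12 [-0.2  0.4  3.2] [0.088 0.086 0.013] 7.682054693301835 59.26006615161896 [-0.4   0.49  0.08  1.16  0.   -0.36]
```

Emit:
arm_command:
  twist:
    - [0,0,0]
    - [0,0,0]
    - [0,0,0]
  travel:
    - [0,0,-0.001]
    - [0,0,-0.001]
    - [0,0,0]
  fingers: [0,0,0]

```text
time_s: 13.9
tool_pos: [599.0, -170.8, 181.8]
orientation: [-0.001, 0.019, 1.0, 0.0]
force: [2.6, -1.0, -17.1]
opening: 8.2
grip_force: 58.3
```

```bash
python3 st.py
```

```text
13.9 [ 599.  -170.8  181.8] yawline -2.12 [  2.6  -1.  -17.1] [-0.22  -0.797 -0.006] 8.199457264014764 58.333035707473755 [-0.4   0.5   0.09  1.16  0.   -0.36]
```

Moments are near zero at the grip, but the lift still loads up with almost no rise. I'll hold this light tension, wiggle yaw and then x, and watch for the key popping up.

Emit:
arm_command:
  twist:
    - [0,0,3]
    - [0,0,0]
  travel:
    - [0,0,0]
    - [0,0,0]
  fingers: [0,0]

```text
time_s: 14.15
tool_pos: [598.9, -170.7, 181.9]
orientation: [-0.001, 0.045, 0.999, 0.0]
force: [3.2, -0.4, -22.4]
opening: 7.7
grip_force: 58.1
```

Emit:
arm_command:
  twist:
    - [0,0,-6]
    - [0,0,0]
  travel:
    - [0,0,0]
    - [0,0,0]
  fingers: [0,0]

```text
time_s: 14.4
tool_pos: [598.9, -170.7, 181.9]
orientation: [-0.001, -0.008, 1.0, 0.001]
force: [3.4, -0.4, -25.5]
opening: 7.4
grip_force: 58.0
```

Emit:
arm_command:
  twist:
    - [0,0,3]
    - [0,0,0]
  travel:
    - [-0.0015,0,0]
    - [0,0,0]
  fingers: [0,0]

```text
time_s: 14.65
tool_pos: [599.7, -170.7, 181.9]
orientation: [-0.002, 0.019, 1.0, 0.0]
force: [-0.6, -1.1, -26.7]
opening: 7.8
grip_force: 58.1
```

```bash
python3 st.py
```

```text
14.65 [ 599.7 -170.7  181.9] yawline -2.19 [ -0.6  -1.1 -26.7] [-0.231  0.086 -0.035] 7.796524030381568 58.06267261505127 [-0.39  0.5   0.09  1.17 -0.   -0.36]
```

It's a hard catch with no sideways load. I'll ease off the tension and take one composite look from the scene and wrist cameras.

Emit:
arm_command:
  twist:
    - [0,0,0]
    - [0,0,0]
  travel:
    - [0,0,0.001]
    - [0,0,0]
  fingers: [0,0]

```text
time_s: 14.9
tool_pos: [600.2, -170.8, 181.9]
orientation: [-0.001, 0.019, 1.0, 0.0]
force: [-2.7, -0.3, -22.5]
opening: 7.7
grip_force: 58.6
```

```bash
python3 st.py;python3 - <<'E'
from h import *
a=manip.read_camera("scene");b=manip.read_camera("wrist");a0=cv2.imread("pics/a_scene.png")[:,:,::-1]
f=cv2.INTER_CUBIC
o=np.zeros((600,800,3),np.uint8)
C=cam("scene");u,v=proj(C,[599.5,-172,180]).astype(int);print(u,v)
o[:300,:400]=cv2.resize(a0[v-30:v+30,u-40:u+40],(400,300),interpolation=f)
o[300:,:400]=cv2.resize(a[v-30:v+30,u-40:u+40],(400,300),interpolation=f)
o[:,400:]=cv2.resize(b[200:350,237:337],(400,600),interpolation=f)
cv2.imwrite("pics/i.png",o[:,:,::-1])
for z in (166,178,181.4,210): print(z,((proj(C,[599.5,-172,z])-[u-40,v-30])*5).round())
E
```

```text
14.9 [ 600.2 -170.8  181.9] yawline -2.12 [ -2.7  -0.3 -22.5] [ 0.01   0.727 -0.049] 7.680244729212758 58.6147266626358 [-0.39  0.5   0.09  1.17 -0.   -0.36]
322 180
166 [200. 182.]
178 [201. 158.]
181.4 [201. 151.]
210 [204.  92.]
```

View pics/i.png

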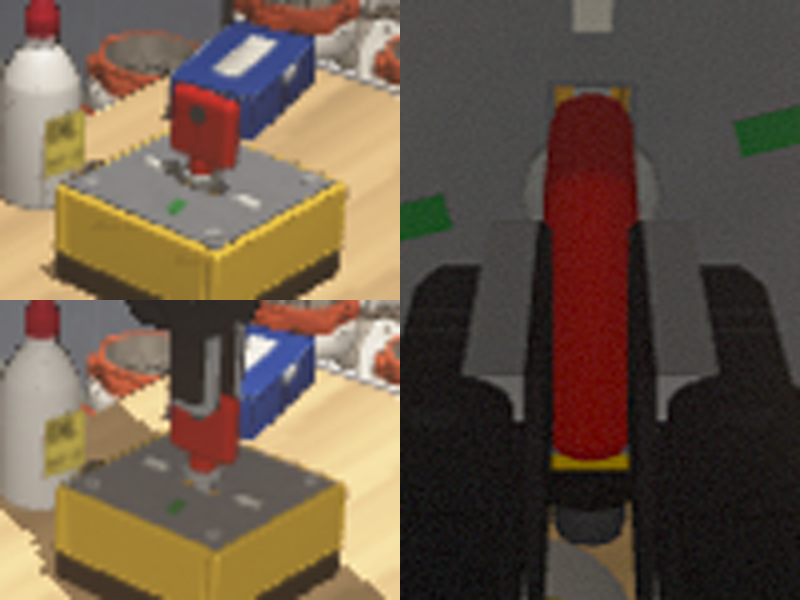

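The composite shows that the pads hold only the top few mm of the head: the tips are at about v=107 in the scene crop, against 151 predicted for the TCP. The wrist view agrees. The pad ends sit about 20–25 mm behind the stated TCP, so this is a weak, skewed hold on the rounded top edge. I'll open, go lower and regrip.

Emit:
arm_command:
  twist:
    - [0,0,0]
    - [0,0,0]
    - [0,0,0]
    - [0,0,0]
    - [0,0,0]
    - [0,0,0]
    - [0,0,0]
  travel:
    - [0.0015,0,0]
    - [0,0,0]
    - [0,0,0]
    - [0,0,0.004]
    - [0,0,0.004]
    - [0,0,0.002]
    - [0,0,0]
  fingers: [0,0.025,0.025,0.025,0.025,0.025,0.025]

```text
time_s: 15.88
tool_pos: [599.5, -170.9, 172.1]
orientation: [-0.0, 0.019, 1.0, 0.0]
force: [0.5, 0.8, 0.5]
opening: 25.4
grip_force: 0.0
```

```bash
python3 st.py
```

```text
15.875 [ 599.5 -170.9  172.1] yawline -2.12 [0.5 0.8 0.5] [-0.006 -0.006 -0.041] 25.402359212559954 0.0 [-0.39  0.5   0.07  1.14  0.   -0.36]
```

Emit:
arm_command:
  twist:
    - [0,0,0]
    - [0,0,0]
    - [0,0,0]
    - [0,0,0]
    - [0,0,0]
    - [0,0,0]
    - [0,0,0]
  travel:
    - [0,0,0.002]
    - [0,0,0.002]
    - [0,0,0]
    - [0,0,0]
    - [0,0,0]
    - [0,0,0]
    - [0,0,0]
  fingers: [0.025,0.025,0,0,0,0,0]

```text
time_s: 16.75
tool_pos: [599.5, -170.9, 168.2]
orientation: [-0.0, 0.019, 1.0, 0.0]
force: [0.2, 2.4, -1.0]
opening: 8.4
grip_force: 58.8
```

```bash
python3 st.py
```

```text
16.75 [ 599.5 -170.9  168.2] yawline -2.12 [ 0.2  2.4 -1. ] [ 0.335  0.105 -0.077] 8.408560386803813 58.83023500442505 [-0.39  0.5   0.06  1.13  0.   -0.36]
```

Emit:
arm_command:
  twist:
    - [0,0,0]
    - [0,0,0]
    - [0,0,0]
    - [0,0,0]
    - [0,0,0]
  travel:
    - [0,0.0004,0]
    - [0,0,0]
    - [0,0,-0.001]
    - [0,0,-0.002]
    - [0,0,0]
  fingers: [0,0,0,0,0]

```text
time_s: 17.38
tool_pos: [599.1, -170.5, 169.4]
orientation: [-0.001, 0.019, 1.0, 0.0]
force: [3.3, -3.1, -22.4]
opening: 8.4
grip_force: 59.3
```

```bash
python3 st.py
```

```text
17.375 [ 599.1 -170.5  169.4] yawline -2.13 [  3.3  -3.1 -22.4] [-0.695 -1.018 -0.026] 8.3565240227985 59.33905899524689 [-0.39  0.5   0.06  1.14 -0.   -0.36]
```

Better grip, but it still catches after about 1.2 mm. I'll sweep yaw under tension to find the release angle.

Emit:
arm_command:
  twist:
    - [0,0,-3]
    - [0,0,0]
  travel:
    - [-0.0008,-0.0003,0]
    - [0,0,0]
  fingers: [0,0]

```text
time_s: 17.62
tool_pos: [599.2, -170.6, 169.5]
orientation: [-0.002, -0.008, 1.0, 0.001]
force: [1.4, -2.5, -24.8]
opening: 8.8
grip_force: 58.8
```

Emit:
arm_command:
  twist:
    - [0,0,-3]
    - [0,0,0]
  travel:
    - [0,0,0]
    - [0,0,0]
  fingers: [0,0]

```text
time_s: 17.88
tool_pos: [599.1, -170.6, 169.7]
orientation: [-0.002, -0.033, 0.999, 0.001]
force: [0.2, -1.8, -27.1]
opening: 8.7
grip_force: 58.6
```

Emit:
arm_command:
  twist:
    - [0,0,-3]
    - [0,0,0]
  travel:
    - [0,0,0]
    - [0,0,0]
  fingers: [0,0]

```text
time_s: 18.12
tool_pos: [599.1, -170.6, 169.7]
orientation: [-0.002, -0.059, 0.998, 0.001]
force: [1.0, -1.4, -26.9]
opening: 8.8
grip_force: 58.7
```

```bash
python3 st.py
```

```text
18.125 [ 599.1 -170.6  169.7] yawline 6.78 [  1.   -1.4 -26.9] [-0.537 -0.254 -0.319] 8.76674126359926 58.72458457946777 [-0.39  0.5   0.07  1.14 -0.   -0.51]
```

```bash
python3 - <<'E'
from h import *
def pose(x,y,z,yaw): # yawline
    a=np.radians(yaw);tx=-np.array([np.cos(a),np.sin(a),0]);tz=np.array([0,0,-1.]);ty=np.cross(tz,tx)
    c=manip.calibration("wrist");T=c["T_tool_cam"];Rt=np.c_[tx,ty,tz];return c["mtx"],Rt@T[:3,3]+[x,y,z],Rt@T[:3,:3]
E_=pose(599.8,-172,181.4,-86.8)
for n,u,v,z in [("slot-L",223,117,166),("slot-R",314,122,166),("whiteL",148,115,166),("whiteLi",196,118,166),("whiteRi",343,132,166),("whiteR",390,135,166),("collarL",237,130,173),("collarR",302,130,173),("head",268,240,210)]:
    print(n,back(E_,(150+u/2,180+v/2),z)[:2].round(1))
G=pose(599.8,-171.5,181.3,-2.05)
for n,u,v,z in [("slot end",386,90,166),("slotL",348,95,166),("slotR",424,95,166),("white end",386,37,166),("collarL",319,195,173),("collarR",452,195,173),("headtop-",383,172,210),("headtop+",383,462,210),("headbot-",383,92,178)]:
    print(n,back(G,(190+u/4,200+v/4),z)[:2].round(1))
I=pose(600.2,-170.8,181.9,-2.1)
for n,u,v,z in [("slot end",592,85,166),("bar end",593,90,158),("headtop-",593,175,210),("headtop+",590,460,210),("headbot-",593,93,178)]:
    print("i",n,back(I,(237+(u-400)/4,200+v/4),z)[:2].round(1))
D=pose(599.3,-172.1,179.9,-2.8)
for n,u,v,z in [("slot end",276,88,166),("headtop-",276,128,210),("headtop+",277,272,210),("headbot-",275,90,178),("white end",274,60,166)]:
    print("d",n,back(D,(150+u/2,180+v/2),z)[:2].round(1))
E
```

```text
slot-L [ 586. -169.]
slot-R [ 610.5 -169. ]
whiteL [ 565.8 -169.6]
whiteLi [ 578.7 -169.7]
whiteRi [ 618.6 -171.4]
whiteR [ 631.4 -171.6]
collarL [ 590.1 -169.8]
collarR [ 607.  -168.9]
head [ 598.8 -180.6]
slot end [ 587.  -171.2]
slotL [ 587.5 -176.3]
slotR [ 587.8 -166.2]
white end [ 579.7 -171. ]
collarL [ 598.8 -180.4]
collarR [ 599.4 -163.1]
headtop- [ 582.3 -171.6]
headtop+ [ 615.7 -172.8]
headbot- [ 583.6 -171.5]
i slot end [ 586.8 -171.3]
i bar end [ 590.  -171.3]
i headtop- [ 583.2 -171.1]
i headtop+ [ 616.2 -172.6]
i headbot- [ 584.3 -171.1]
d slot end [ 586.9 -170.9]
d headtop- [ 581.8 -171.1]
d headtop+ [ 614.7 -172.4]
d headbot- [ 583.7 -171.1]
d white end [ 579.2 -171.1]
```

Emit:
arm_command:
  twist:
    - [0,0,5]
    - [0,0,5]
    - [0,0,3]
    - [0,0,0]
  travel:
    - [0,0,0.001]
    - [0,0,0]
    - [0,0,0]
    - [0,0,0]
  fingers: [0,0,0,0]

```text
time_s: 18.62
tool_pos: [599.3, -170.6, 169.6]
orientation: [-0.001, 0.054, 0.999, 0.0]
force: [-3.3, -1.8, -20.9]
opening: 8.6
grip_force: 59.5
```

Emit:
arm_command:
  twist:
    - [0,0,3]
    - [0,0,0]
  travel:
    - [0,0,0]
    - [0,0,0]
  fingers: [0,0]

```text
time_s: 18.88
tool_pos: [599.3, -170.6, 169.6]
orientation: [-0.001, 0.079, 0.997, 0.0]
force: [-2.9, -1.2, -21.0]
opening: 9.1
grip_force: 59.3
```

```bash
python3 st.py
```

```text
18.875 [ 599.3 -170.6  169.6] yawline -9.09 [ -2.9  -1.2 -21. ] [-0.137  0.856 -0.043] 9.072703751044083 59.341896772384644 [-0.39  0.5   0.07  1.14 -0.   -0.24]
```

```bash
python3 - <<'E'
from h import *
a=manip.read_camera("scene");a0=cv2.imread("pics/a_scene.png")[:,:,::-1]
cv2.imwrite("pics/j.png",a[:,:,::-1])
for n,im in (("start",a0),("now",a)):
    c=cv2.resize(im[165:185,310:334].astype(np.float32),None,fx=1,fy=1)
    r=c[:,:,0]-c[:,:,1]
    print(n); print(r.astype(int)[:, 4:22])
E
```

```text
start
[[ 24  24  -5 -14 -16 -15 -16 -15 -15 -17 -16 -15 -13  -6  -7  -8 -12 -15]
 [ 35  35   2  24  53  15  -1 -13 -15 -14 -15 -15 -14 -14 -15 -14 -14 -14]
 [ 35  29   9 130 136 135 145  87  21  -6 -10 -15 -14 -15 -15 -14 -16 -15]
 [ 36  27  19 116 127 139 148 141 137 136  87  12  -2  -5  -4 -13 -14 -15]
 [ 34  27  33  83  90 104 116 131 140 145 141 137  87  19  -5  -3  -7  -4]
 [ 34  27  39  80  81  84  85  95 109 120 134 140 137 138 139  42  -4  -7]
 [ 35  18  37  71  80  81  34  21  50  87  97 113 124 146 149 110   1  -6]
 [ 36  16  39  70  72  71  12   7  11  79  83  84  92 116 115  95   1  -6]
 [ 27  11  42  76  78  79  10   6   7  61  80  80  83 101 101  87   0  -5]
 [ 37  35  64  78  79  79  54  22  35  75  79  79  82  99 100  63  -1  -4]
 [ 35  35  65  77  78  77  76  64  72  79  78  78  82  99  99  57   0  -4]
 [ 35  25  63  76  75  77  76  70  77  77  78  78  81  99  98  52   0  -3]
 [ 11   6  64  74  75  75  77  70  76  76  76  76  81 100  98  62   1  -4]
 [  3   3  68  75  75  76  75  75  75  76  76  75  83  99  95  58  29  33]
 [  3   3  38  66  74  74  70  73  73  74  7
[... 1211 characters left out ...]
 91  99  96  54  -4  -7]
 [ 35  25  19  45   7   5   7   5   5   3   5  79  91  98  96  51  -4  -6]
 [ 13   7   7  82  69  46   6   5   6   4  35  81  92  99  94  40  -3  -8]
 [  6   5   6  30  58  78  69  58  44  69  79  83  92  98  92  52  32  30]
 [  6   5   6   8  11  28  73  82  77  83  83  84  94  96  90  41  15  20]
 [  6   5   6   5   6   6  61  74  77  83  82  83  94  96  88  26   7   6]
 [  6   5   6   6   6   6  73  89  92  78  76  83  97  96  94  21   7   7]
 [  6   6   6   6   6   6  74  91  98  96  90  67  72  68  44   9   7   6]
 [  6   7   5   5   6   6  30  76  97  98  60  31  14  13  10   7   6   6]
 [  5   6   6   6   6   6   7  11  14  15  10   7   6   6   7   6   6   6]]
```

Compared with the start, the red head's lower edge and neck are 1–1.5 px higher in the scene image, so the key has risen about 3–4 mm. It's moving against friction, not caught. I'll realign to neutral and keep pulling in bigger steps.

Emit:
arm_command:
  twist:
    - [0,0,-4]
    - [0,0,-3]
    - [0,0,0]
    - [0,0,0]
    - [0,0,0]
  travel:
    - [0.0006,0,0]
    - [0,0,0]
    - [0,0,-0.002]
    - [0,0,-0.001]
    - [0,0,0]
  fingers: [0,0,0,0,0]

```text
time_s: 19.55
tool_pos: [599.5, -170.7, 173.1]
orientation: [-0.0, 0.018, 1.0, 0.0]
force: [-2.5, -0.4, -20.5]
opening: 8.6
grip_force: 59.4
```

```bash
python3 st.py
```

```text
19.55 [ 599.5 -170.7  173.1] yawline -2.09 [ -2.5  -0.4 -20.5] [-0.127  0.738  0.054] 8.613384644975907 59.4116485118866 [-0.39  0.5   0.07  1.14  0.   -0.36]
```

Emit:
arm_command:
  twist:
    - [0,0,0]
    - [0,0,0]
    - [0,0,0]
    - [0,0,0]
    - [0,0,0]
  travel:
    - [0.0007,0,-0.002]
    - [0,0,-0.002]
    - [0,0,-0.002]
    - [0,0,-0.002]
    - [0,0,0]
  fingers: [0,0,0,0,0]

```text
time_s: 20.18
tool_pos: [600.0, -171.1, 182.6]
orientation: [0.001, 0.018, 1.0, -0.0]
force: [-0.9, -0.1, -1.1]
opening: 8.6
grip_force: 62.4
```

```bash
python3 st.py; python3 - <<'E'
from h import *
a=manip.read_camera("scene")
c=a[165:187,310:334].astype(int);print((c[:,:,0]-c[:,:,1])[:,10:20])
E
```

```text
20.175 [ 600.  -171.1  182.6] yawline -2.12 [-0.9 -0.1 -1.1] [ 0.01  -0.011  0.001] 8.60160466417594 62.35226511955261 [-0.39  0.49  0.08  1.16  0.   -0.36]
[[  7   7   7   2   3   4  62  95 105  99]
 [  8   7   7   3   3   5  82  92 100  97]
 [  7   8   6   3   4   6  85  92 100  95]
 [  7   7   7   3   4   5  85  94  99  95]
 [  8   7   6   3   4   6  84  94  99  93]
 [  7   8   5   3   4  25  84  93  99  91]
 [  4   3   3   3   3  24  85  93  99  90]
 [ 61  26   4   3  39  79  87  94  96  88]
 [ 84  78  72  72  81  87  88  95  96  89]
 [ 51  73  82  88  86  86  87  94  94  85]
 [ 52  84  78  76  80  87  87  96  93  63]
 [ 56  88  95  95  93  72  65  91  86  17]
 [ 45  89  97  98  94  65  13  30  25   5]
 [ 10  36  60  62  59  12   5  10   8  13]
 [  4   8   9  10  11   5   5   6   6   7]
 [  5   5   5   4   6   6  -3 -16 -11   5]
 [  6   5   5   5   6  -4 -23 -27 -14   6]
 [  5   5   5   5   6 -21 -28 -15   2   7]
 [  5   5   4   3   5   3   2   4   6   7]
 [  6   6   4   5   5   5   6   6   7   7]
 [  7   6   6   5   6   5   5   7   7   6]
 [  6   6   5   5   6   5   7   7   7   7]]
```

The key is free: force is only its weight and it moved up with the fingers. I'll lift clear and carry it over to the pot.

Emit:
arm_command:
  twist:
    - [0,0,0]
    - [0,0,0]
    - [0,0,0]
    - [0,0,0]
    - [0,0,0]
  travel:
    - [0,0,-0.006]
    - [0,0,-0.012]
    - [0,0,-0.016]
    - [0,0,-0.016]
    - [0,0,-0.008]
  fingers: [0,0,0,0,0]

```text
time_s: 20.85
tool_pos: [599.7, -171.0, 240.9]
orientation: [0.001, 0.019, 1.0, -0.0]
force: [-0.3, -0.5, -1.4]
opening: 8.8
grip_force: 62.4
```

Emit:
arm_command:
  twist:
    - [0,0,0]
    - [0,0,0]
    - [0,0,0]
    - [0,0,0]
    - [0,0,0]
    - [0,0,0]
    - [0,0,0]
    - [0,0,0]
    - [0,0,0]
    - [0,0,0]
  travel:
    - [0.007,0.009,0]
    - [0.018,0.022,0]
    - [0.02,0.025,0]
    - [0.02,0.025,0]
    - [0.02,0.025,0]
    - [0.02,0.025,0]
    - [0.02,0.025,0]
    - [0.015,0.016,0]
    - [0.007,0.009,0]
    - [0,0,0]
  fingers: [0,0,0,0,0,0,0,0,0,0]

```text
time_s: 22.1
tool_pos: [458.9, 15.8, 239.4]
orientation: [0.0, 0.018, 1.0, -0.0]
force: [-0.0, -0.3, -0.2]
opening: 8.5
grip_force: 62.4
```

```bash
python3 st.py; python3 - <<'E'
from h import *
s=manip.sense();f=cv2.INTER_CUBIC
a=manip.read_camera("scene");b=manip.read_camera("wrist")
C=cam("scene");W=cam("wrist",s);x,y,z=s["tool_pos"]
u,v=proj(C,[459.7,15.2,190]).astype(int);print(u,v)
o=np.zeros((600,800,3),np.uint8)
o[:,:400]=cv2.resize(a[v-75:v+75,u-50:u+50],(400,600),interpolation=f)
o[:,400:]=cv2.resize(b[160:400,204:364],(400,600),interpolation=f)
cv2.imwrite("pics/k.png",o[:,:,::-1])
k=lambda p:((proj(C,p)-[u-50,v-75])*4).round()
print("scene key end",k([x,y,z-20]),"top",k([x,y,z+44]),"pot rim",k([459.7,15.2,158]))
w=lambda p:((proj(W,p)-[204,160])*2.5+[400,0]).round()
print("wrist end",w([x,y,z-20]),"rim centre",w([459.7,15.2,158]))
E
```

```text
22.1 [458.9  15.8 239.4] yawline -2.08 [-0.  -0.3 -0.2] [-0.026 -0.004  0.027] 8.539675493815793 62.36127018928528 [-0.12  0.15 -0.26  1.17 -0.   -0.09]
322 234
scene key end [207. 248.] top [214. 121.] pot rim [200. 362.]
wrist end [608. 204.] rim centre [604. 133.]
```

View pics/k.png

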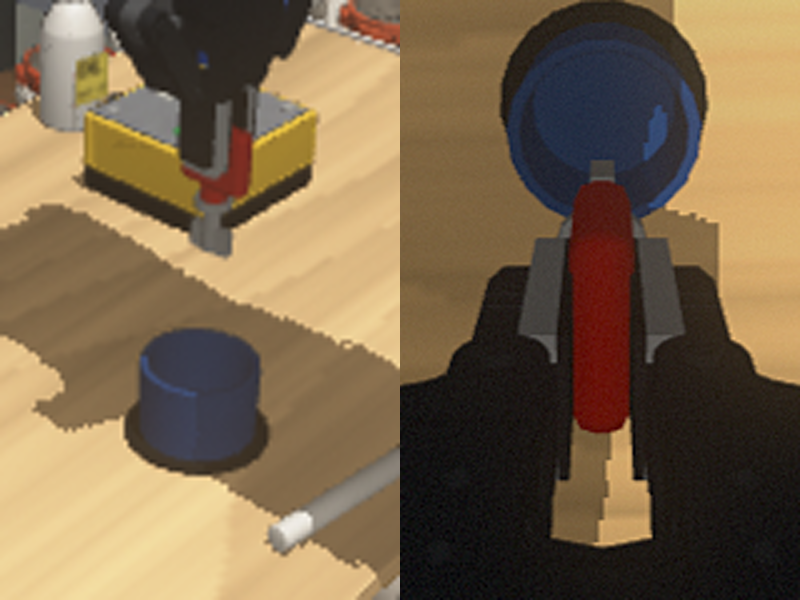

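The key hangs upright, its end at about (212,250) as predicted for TCP-20 mm. The pot rim centre is at (200,360) in the scene view and (605,131) in the wrist view, both on target. Lowering.

Emit:
arm_command:
  twist:
    - [0,0,0]
    - [0,0,0]
    - [0,0,0]
    - [0,0,0]
    - [0,0,0]
    - [0,0,0]
    - [0,0,0]
    - [0,0,0]
  travel:
    - [0,0,0.01]
    - [0,0,0.018]
    - [0,0,0.02]
    - [0,0,0.02]
    - [0,0,0.012]
    - [0,0,0.007]
    - [0,0,0.003]
    - [0,0,0]
  fingers: [0,0,0,0,0,0,0,0]

```text
time_s: 23.2
tool_pos: [459.2, 15.5, 149.5]
orientation: [0.0, 0.019, 1.0, -0.0]
force: [-0.1, 0.9, -0.0]
opening: 8.9
grip_force: 62.4
```

```bash
python3 st.py
```

```text
23.2 [459.2  15.5 149.5] yawline -2.12 [-0.1  0.9 -0. ] [ 0.018 -0.009 -0.025] 8.899875337305499 62.36041188240051 [-0.13  0.21 -0.42  0.94 -0.   -0.09]
```

Emit:
arm_command:
  twist:
    - [0,0,0]
    - [0,0,0]
    - [0,0,0]
    - [0,0,0]
    - [0,0,0]
    - [0,0,0]
    - [0,0,0]
    - [0,0,0]
    - [0,0,0]
  travel:
    - [0,0,0.002]
    - [0,0,0.002]
    - [0,0,0]
    - [0,0,0]
    - [0,0,0]
    - [0,0,0]
    - [0,0,0]
    - [0,0,0]
    - [0,0,0]
  fingers: [0,0,0.015,0.02,0.03,0.045,0.06,0.07,0.07]

```text
time_s: 24.32
tool_pos: [458.9, 15.5, 145.3]
orientation: [0.0, 0.019, 1.0, 0.0]
force: [0.3, 0.0, -0.2]
opening: 69.8
grip_force: 0.0
```

Emit:
arm_command:
  twist:
    - [0,0,0]
    - [0,0,0]
    - [0,0,0]
    - [0,0,0]
    - [0,0,0]
    - [0,0,0]
    - [0,0,0]
  travel:
    - [0,0,-0.005]
    - [0,0,-0.015]
    - [0,0,-0.03]
    - [0,0,-0.04]
    - [0,0,-0.04]
    - [0,0,-0.02]
    - [0,0,0]
  fingers: [0.07,0.07,0.07,0.07,0.07,0.07,0.07]

```text
time_s: 25.2
tool_pos: [459.8, 15.4, 296.8]
orientation: [0.001, 0.018, 1.0, -0.0]
force: [-0.0, 0.2, -1.2]
opening: 70.0
grip_force: 0.0
```

```bash
python3 st.py; python3 - <<'E'
from h import *
a=manip.read_camera("scene");t=manip.read_camera("top");w=manip.read_camera("wrist")
C=cam("scene");u,v=proj(C,[459.7,15.2,170]).astype(int)
f=cv2.INTER_CUBIC;o=np.zeros((600,800,3),np.uint8)
o[:300,:400]=cv2.resize(a[v-38:v+37,u-50:u+50],(400,300),interpolation=f)
o[300:,:400]=cv2.resize(t[100:295,190:450],(400,300),interpolation=f)
o[:300,400:]=cv2.resize(w,(400,300),interpolation=f)
cv2.imwrite("pics/l.png",o[:,:,::-1])
E
```

```text
25.2 [459.8  15.4 296.8] yawline -2.12 [-0.   0.2 -1.2] [0.042 0.04  0.06 ] 69.99880817891625 0.0 [-0.13  0.13 -0.13  1.31 -0.   -0.09]
```

View pics/l.png

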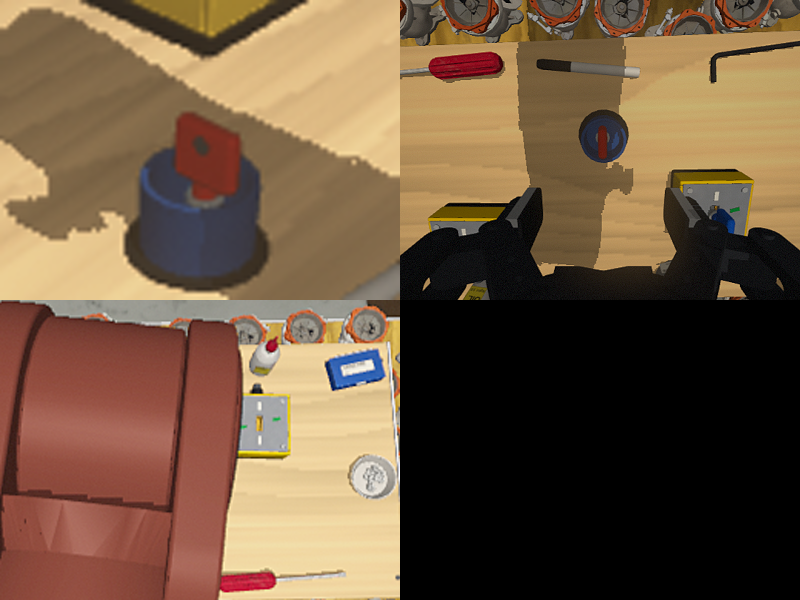

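The red key stands steel end down in the pot, head above the rim at about (207,155) in the scene crop. The red lock is empty, the blue key still stands in its box, and the gripper is clear. Handing in.

```bash
python3 -c "
from station import manip
print(manip.job_done())"
```

```text
the job is handed in; nothing more can be done
None
```

The red key was turned to its stop and back to the white marks, pulled out (it stuck for its first few mm, at up to about 27 N), and now stands steel end down in the blue pot; the blue key was not touched, and the job was handed in at about 25 s.

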